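# Hold a spring clip gaping round a recipe card

### The job

Squeeze the handles of the red spring clip to open it, lift it off the steel parking rail, and bring it over the middle of the top edge of the yellow recipe card, jaws down. Finish while still holding it there squeezed wide open, with the card's edge well inside the gaping jaws but nothing of the clip touching the card, so that a second card can be slipped in. Do not shift the cards or the rail.

Things in the scene. Friction and masses are not known exactly. Their poses are not given: they have to be found in the camera images.
- clip: Red plastic spring clip, steel pivot, about 70 g. Origin: middle of the pivot axis. x = pivot axis (along the gripped edge), y = line along which the handles are squeezed, z = towards the handles (up). 34 mm long in x, handles and jaws 30 mm wide. About 4 N of squeeze starts to open it, about 10 N holds it fully open, 15 to 20 N is ample; let go, it snaps shut.
- clip_handles (a point): Fixed to the pivot, 40 mm above it, midway between the two handles: a good grip point, from above. Closed, the handles flare: 56 mm over their upper ends, which are 45 mm above the pivot. Squeezed fully they stand parallel, 24 mm over the outside, 52 mm above the pivot, so the clip may sink about 7 mm between the fingers while being squeezed.
- clip_jaws (a point): Fixed to the pivot, 50 mm below it, midway between the jaw tips. The pads are the last 13 mm of the jaws. Between pads and pivot rod (7 mm radius) the space is free. At the start the clip stands upright, clamped on the middle of the rail's top edge (at most 12 mm off), the edge about 34 mm below the pivot.
- clip_left (a joint): Angle by which one half of the clip is turned open about the pivot, rad; the other half mirrors it. 0 = shut on a 3 mm edge (pads parallel); 0.34 = fully open against its stop, jaw tips about 36 mm apart.
- rail: Parking rail: black foot 80 x 110 x 12 mm with an upright steel blade 3 mm thick and 80 mm wide, top edge 85 mm above the surface; 1 kg, loose. Origin under the centre of the foot; x is across the blade, y along it, z up. The clip starts on the middle of the blade, its y axis across the blade.
- rail_top (a point): Middle of the top edge of the rail's blade.
- yellow_card: The card to use: stiff yellow card 3 mm thick, 110 mm wide, with a red band and a red-rimmed disc, standing upright in a wooden block 70 x 120 x 22 mm; about 0.9 kg, loose. Origin under the centre of the block; x is across the card (through its thickness), y along its edge, z up. The top edge is 120 mm above the surface.
- yellow_card_top (a point): Middle of the top edge of the yellow card.
- blue_card: The other card, to be left alone: blue with a white band and a green-rimmed disc; stand, sizes and axes as for the yellow card.

How it is judged:
On the way:
1. the clip is squeezed open and lifted clear of the rail (value of joint clip_left above 0.2 rad and contact force between clip and rail below 0.2 N and z of rail_top in the frame of clip below -0.055 m), for 0.2 s.
At the end, for the whole second after the job is handed in: Clip still held squeezed (joint over 0.22, over 3 N), still, upright and along the edge within 0.25 rad; the yellow card's edge 6 to 38 mm below the pivot, within 11 mm of the jaws' mid-plane; clip within 30 mm of the edge's middle, pivot over z 0.12, touching no card nor rail; card upright (value of joint clip_left above 0.22 rad and contact force between clip and the fingers above 3 N and contact force between clip and yellow_card below 0.2 N and contact force between clip and blue_card below 0.2 N and contact force between clip and rail below 0.2 N and z of yellow_card_top in the frame of clip between -0.038 and -0.006 m and y of yellow_card_top in the frame of clip between -0.011 and 0.011 m and x of yellow_card_top in the frame of clip between -0.03 and 0.03 m and angle between the x axis of clip and the y axis of yellow_card, either way round below 0.25 rad and angle between clip's own z axis and vertical below 0.25 rad and height (world z) of clip above 0.12 m and angle between yellow_card's own z axis and vertical below 0.05 rad and linear speed of clip below 0.02 m/s); the arm keeps its last pose, push and grip.
It fails at once if the yellow card's stand is shifted by more than 15 mm (distance of yellow_card from where it was at the start of the episode above 0.015 m).
It fails at once if the blue card's stand is shifted by more than 15 mm (distance of blue_card from where it was at the start of the episode above 0.015 m).
It fails at once if the rail is shifted by more than 15 mm (distance of rail from where it was at the start of the episode above 0.015 m).
It also fails if it takes over 32 s, if anything falls off the work surface, if the arm or the gripper's body presses on something with over 40 N, if the wrist force passes 120 N, or if a joint passes its speed limit or range.

### The arm

A 6-joint arm with a two-finger parallel gripper is mounted at the origin on a cart in front of the work surface, level with it; the furniture and walls round the work are solid. World frame = base frame: x ahead of the robot, y to its left, z up, the work surface at z = 0. Lengths are in m, angles in rad, forces in N, time in s.
With the tool pointing down it reaches from about 0.35 to 0.85 m from the base axis. Payload 8.1 kg.
Tool frame: the origin (TCP) lies at the very end of the fingers, on their centre line; the grasp point (between the pads) lies 19 mm behind it (ctrl.tcp_to_grasp is the distance from the TCP to the grasp point, in m); z points along the fingers, y is the line along which they close (so a half turn about z gives the same grasp; the last joint's range is limited). The gripper opens to 93 mm and grips with 3 to 60 N. Pads are 15 mm wide; open, the fingers measure 128 mm over their backs; the gripper's body (75 mm by 188 mm) begins 65 mm behind the grasp point.
Start: joints at [-1.222, 0.13, 1.488, -0, 1.523, -0.085], TCP at [0.252, -0.544, 0.219] pointing down, gripper open.
Joint ranges: [-2.96, 2.96], [-0.89, 2.26], [0.02, 2.5], [-1.34, 4.48], [0, 2.73], [-2.66, 2.66]. Speed limits (rad/s): [2.39, 2.39, 2.79, 3.14, 3.14, 3.14].

### API

Orientations are given as a unit quaternion [x, y, z, w].
In Python, from plant import ctrl gives the robot as it stands.
- The arm moves only by the shell command python3 drive.py, which reads ROWS from standard input. ROWS is 1 to 20 rows, parted by a bar, with the numbers parted by spaces; each row has 7 numbers: a rotation vector rx, ry, rz in rad, then dx, dy, dz in m, then the finger opening in m; each row shifts and turns the commanded pose from where the row before left it, along the tool's axes as they then stand; what a row does not reach is not made up. A row lasts 1/12 s, in which the tool goes at most 0.0417 m and 0.125 rad, less where a joint would pass 70% of its speed; a pose out of reach is approached as far as the arm can. The fingers move at their own pace and stop on an object; the grip force is fixed at half the most. Time passes only in rows, so rows that do not move let the fingers close. It prints the time, the measured TCP pose, the force, the opening and the grip force at its end. Input that does not fit is refused with a message, and nothing moves.
- ctrl.read_state(): the state, without advancing time (a new reading comes with each control period).
- ctrl.read_camera(name): name is "scene" or "side" or "wrist"; returns a dict with "image" (400x640x3 uint8, red, green, blue), "fx", "fy", "cx", "cy" (pixels), "extrinsics" (4x4, takes a point from world to camera coordinates). Camera axes: x right, y down, z forward; pixel columns grow to the right and rows downward; lengths in m; the calibration is good to about 2 mm. A picture is of the moment at which its call begins. There is no depth.
- ctrl.hand_in(): hands the job in; it is judged then, once.
The state is a dict: "t": time; "joint_positions": joint angles; "joint_velocities": joint speeds; "effort": joint torques, N m; "tcp_pos": TCP position; "eef_rot": TCP orientation; "force": force on the tool from outside, world axes, zero at the start; "wrist_torque": the same for the moment, N m; "gripper_width": finger opening in m; "grasp_force": force on a finger pad.
Only numpy, scipy, OpenCV 4.12 (cv2) and the standard library are available. Lean on these libraries where they do the work, as an engineer would, in place of code of your own. Each camera call takes 0.05 s, during which the arm holds its last target. There are 200 camera calls.

## Working session

There is one attempt and no reset: what is moved stays moved. The work goes in short steps, Python scripts to look and compute and a shell command to move; the robot and the scene stay as the last step left them, time stands still between calls to the robot, and variables do not carry over. Pictures are saved under pics/ and viewed, at most 10 in all, crops included, and the job is handed in when it is done.

```bash
ls; mkdir -p pics
python3 - <<'E'
from plant import ctrl
import cv2
s=ctrl.read_state();print(s['t'],s['tcp_pos'],s['eef_rot'],s['gripper_width'],s['force'])
for n in ("scene","side"):
    c=ctrl.read_camera(n);cv2.imwrite(f"pics/{n}0.png",c["image"][:,:,::-1]);print(n,c['fx'],c['fy'],c['cx'],c['cy'],c['extrinsics'].tolist() if hasattr(c['extrinsics'],'tolist') else c['extrinsics'])
E
```

```text
drive.py
pics
plant.py
0.0 [ 0.25201718 -0.54386642  0.21759468] [ 9.76563096e-01  2.15229357e-01 -1.35366441e-04 -9.08084239e-04] 0.0931004332958245 [-0.4395948  -0.78194928 -0.20602092]
scene 463.92801800910513 463.92801800910513 321.16685473892136 195.2480634189843 [[-0.7006098774034066, -0.7133695694154045, -0.015800541663637514, 0.44195608893013316], [-0.2876434848215612, 0.30262480927852775, -0.9086690544135654, 0.1897153638001839], [0.6529984879955637, -0.6320775919467604, -0.4172180394401622, 0.9062945918070378], [0.0, 0.0, 0.0, 1.0]]
side 451.14650010626826 451.14650010626826 322.460712076723 206.5799056892965 [[0.9927276077968695, -0.11976414673844275, -0.012183836584488501, -0.46477498602071876], [-0.07887698826417597, -0.5706583450141315, -0.8173906495599919, 0.20826638406768597], [0.09094128567530706, 0.8124072885085072, -0.5759549289119568, 0.7855415617623924], [0.0, 0.0, 0.0, 1.0]]
```

View pics/scene0.png

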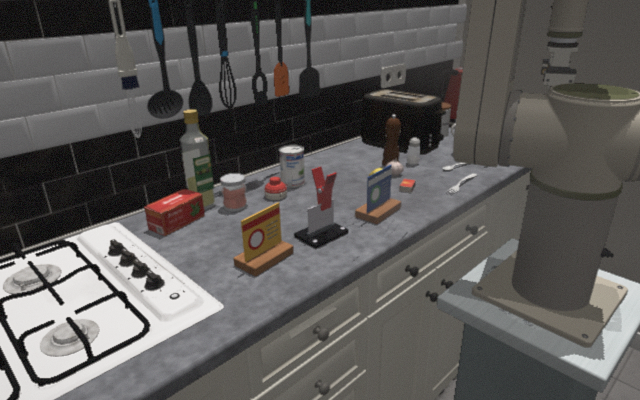

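View pics/side0.png

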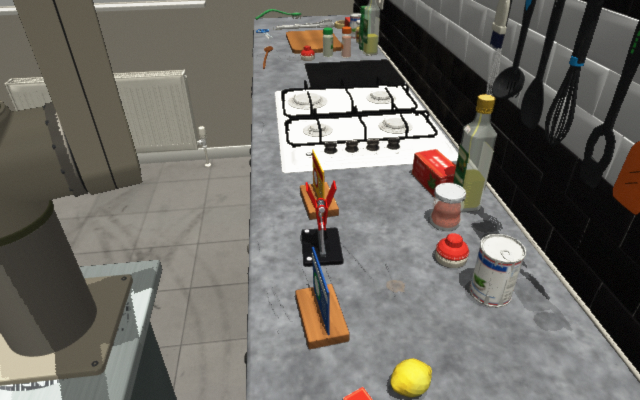

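The scene view shows the yellow card at about (262,235), the clip on the rail at (322,200), and the blue card at (379,190). The side view shows the same row. I'll zoom in to pick points.

Run:
```python
import cv2
a=cv2.imread("pics/scene0.png")[160:280,225:405];cv2.imwrite("pics/sc1.png",cv2.resize(a,(720,480),interpolation=cv2.INTER_CUBIC))
b=cv2.imread("pics/side0.png")[145:270,285:365];cv2.imwrite("pics/si1.png",cv2.resize(b,(384,600),interpolation=cv2.INTER_CUBIC))
```

```text
(no output)
```

View pics/sc1.png

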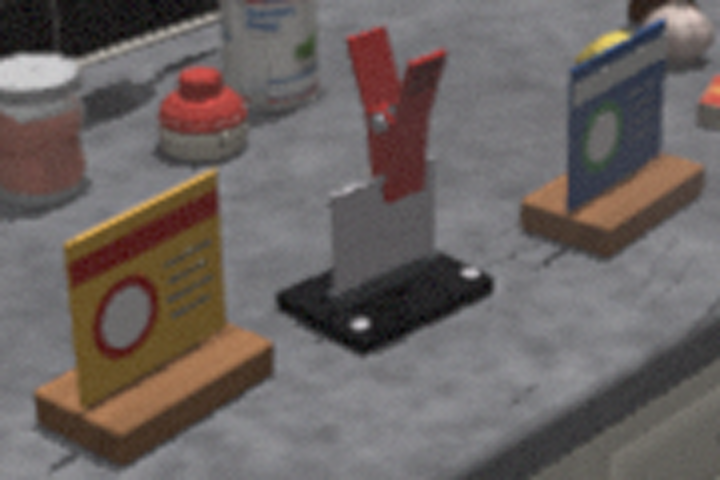

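View pics/si1.png

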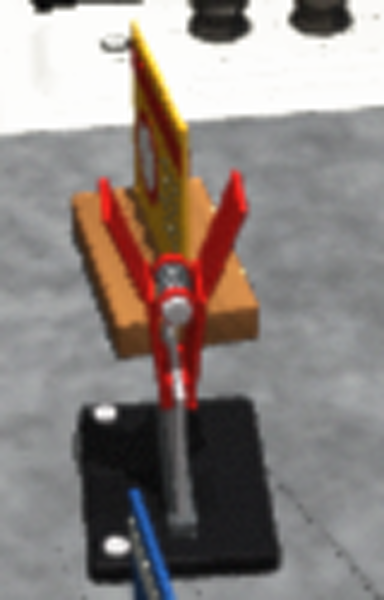

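In the zooms I can pick the card, stand, foot and blade corners and the two pivot ends. Next I'll fit x, y and yaw per object over both cameras.

```bash
cat > fit.py <<'E'
import numpy as np
from scipy.optimize import least_squares
from plant import ctrl
cams={n:ctrl.read_camera(n) for n in("scene","side")}
off={"scene":(4,225,160),"side":(4.8,285,145)}
def proj(n,P):
    c=cams[n];E=np.array(c['extrinsics']);q=E[:3,:3]@P+E[:3,3]
    return np.array([c['fx']*q[0]/q[2]+c['cx'],c['fy']*q[1]/q[2]+c['cy']])
def fit(obs,nz=0,yaw=None):
    def w(p,l):
        a=p[2];return np.array([p[0]+l[0]*np.cos(a)-l[1]*np.sin(a),p[1]+l[0]*np.sin(a)+l[1]*np.cos(a),l[2]+(p[3] if nz else 0)])
    def r(p):
        o=[]
        for n,u,v,l in obs:
            s,a,b=off[n];o+=list(proj(n,w(p,l))-[(u+.5)/s-.5+a,(v+.5)/s-.5+b])
        if yaw is not None:o.append((p[2]-yaw)*1e3)
        return np.array(o)
    s=least_squares(r,[.55,0,0]+[0]*nz,loss='soft_l1')
    print(np.round(s.x,4),np.round(r(s.x),1).tolist());return s.x
S,D="scene","side"
t=.0015
print("yellow");fit([(S,67,243,(-t,.055,.12)),(S,217,173,(-t,-.055,.12)),(S,82,403,(-t,.055,.022)),(S,120,435,(-.035,.06,.022)),(S,37,398,(.035,.06,.022)),(S,272,345,(-.035,-.06,.022)),
 (D,134,25,(0,.055,.12)),(D,186,125,(0,-.055,.12)),(D,118,335,(-.035,-.06,.022)),(D,258,310,(.035,-.06,.022)),(D,73,198,(-.035,.06,.022))])
print("rail");f=fit([(S,278,297,(.04,.055,.012)),(S,363,338,(-.04,.055,.012)),(S,492,277,(-.04,-.055,.012)),(S,332,193,(-t,.04,.085)),(S,435,160,(-t,-.04,.085)),
 (D,90,570,(-.04,-.055,.012)),(D,278,560,(.04,-.055,.012)),(D,253,398,(.04,.055,.012)),(D,82,405,(-.04,.055,.012)),(D,182,530,(0,-.04,.012))])
print("clip");fit([(S,380,122,(0,.017,0)),(D,177,305,(0,-.017,0))],1,f[2])
fit([(S,380,122,(0,.017,0)),(D,177,305,(0,-.017,0)),(S,347,40,(.028,.015,.045)),(S,385,28,(.028,-.015,.045)),(S,445,52,(-.028,-.015,.045)),(S,408,65,(-.028,.015,.045)),(D,103,180,(-.028,-.015,.045)),(D,240,173,(.028,-.015,.045))],1,f[2])
print("blue");fit([(S,569,68,(-t,.055,.12)),(S,664,22,(-t,-.055,.12)),(S,569,208,(-t,.055,.022)),(S,602,238,(-.035,.06,.022)),(S,522,205,(.035,.06,.022)),(S,703,170,(-.035,-.06,.022))])
E
python3 fit.py; python3 -c "
from plant import ctrl
from scipy.spatial.transform import Rotation as R
s=ctrl.read_state();print(s['t'],R.from_quat(s['eef_rot']).as_matrix().round(3).tolist())"
```

```text
yellow
[0.4957 0.3103 0.1082] [0.1, -0.3, 0.2, -1.2, 0.4, 0.6, 0.0, -0.9, -1.6, -2.8, 1.1, -1.9, -0.2, -1.6, -0.4, 0.9, -0.3, -2.3, 0.6, -1.4, -0.8, -1.4]
rail
[ 0.4828  0.1451 -0.0471] [-1.0, -2.3, -0.5, -0.2, 1.3, -0.8, 0.5, 0.2, 0.1, -1.7, -0.5, -0.6, 0.5, -0.9, 0.2, -0.9, -0.8, -0.3, -0.1, 1.5]
clip
[ 0.4817  0.1342 -0.0471  0.1213] [-1.0, -0.7, -0.6, 0.7, 0.0]
[ 0.4805  0.138  -0.0471  0.1204] [-1.8, 0.3, -1.4, -0.0, -1.3, -0.8, -1.1, -1.0, 0.3, -0.7, -0.2, -0.5, -1.6, 6.3, 0.1, 6.2, 0.0]
blue
[ 0.4557 -0.0356  0.1068] [0.2, 1.3, 0.2, -0.1, -0.8, 1.9, 1.0, -1.1, -1.9, -0.5, 0.5, -0.6]
0.2 [[0.907, 0.42, -0.0], [0.42, -0.907, 0.001], [0.0, -0.001, -1.0]]
```

```bash
echo '0 0 0 0.0274 -0.0289 -0.0017 0.093 | 0 0 0 0.0274 -0.0289 -0.0017 0.093 | 0 0 0 0.0274 -0.0289 -0.0017 0.093 | 0 0 0 0.0274 -0.0289 -0.0017 0.093 | 0 0 0 0.0274 -0.0289 -0.0017 0.093 | 0 0 0 0.0274 -0.0289 -0.0017 0.093 | 0 0 0 0.0274 -0.0289 -0.0017 0.093 | 0 0 0 0.0274 -0.0289 -0.0017 0.093 | 0 0 0 0.0274 -0.0289 -0.0017 0.093 | 0 0 0 0.0274 -0.0289 -0.0017 0.093 | 0 0 0 0.0274 -0.0289 -0.0017 0.093 | 0 0 0 0.0274 -0.0289 -0.0017 0.093 | 0 0 0 0.0274 -0.0289 -0.0017 0.093 | 0 0 0 0.0274 -0.0289 -0.0017 0.093 | 0 0 0 0.0274 -0.0289 -0.0017 0.093 | 0 0 0 0.0274 -0.0289 -0.0017 0.093 | 0 0 0 0.0274 -0.0289 -0.0017 0.093 | 0 0 0 0.0274 -0.0289 -0.0017 0.093' | python3 drive.py | tail -8
echo '0 0 -0.121 0 0 0 0.093 | 0 0 -0.121 0 0 0 0.093 | 0 0 -0.121 0 0 0 0.093 | 0 0 -0.121 0 0 0 0.093 | 0 0 -0.121 0 0 0 0.093 | 0 0 -0.121 0 0 0 0.093 | 0 0 -0.121 0 0 0 0.093 | 0 0 -0.121 0 0 0 0.093 | 0 0 -0.121 0 0 0 0.093 | 0 0 0 0 0 0 0.093 | 0 0 0 0 0 0 0.093' | python3 drive.py | tail -8
python3 - <<'E'
from plant import ctrl
import cv2
c=ctrl.read_camera("wrist");print(c['fx'],c['cx'],c['cy'],c['extrinsics']);cv2.imwrite("pics/w1.png",c["image"][:,:,::-1])
E
```

```text
t: 1.7
tcp_pos: [0.4812, 0.1371, 0.2493]
eef_rot: [0.977, 0.215, 0.0, 0.0]
force: [0.3, -0.4, 0.4]
gripper_width: 0.0933
grasp_force: 0.0
t: 2.62
tcp_pos: [0.481, 0.1349, 0.2491]
eef_rot: [0.725, 0.689, -0.0, -0.0]
force: [-0.6, -0.3, 0.4]
gripper_width: 0.0928
grasp_force: 0.0
318.82581601437676 323.7926498528229 199.29404583233136 [[ 9.98655010e-01 -5.18464216e-02 -3.45177345e-04 -4.73476937e-01]
 [-4.94050166e-02 -9.53606341e-01  2.96974898e-01  1.07435666e-01]
 [-1.57262491e-02 -2.96558416e-01 -9.54885224e-01  4.68559261e-01]
 [ 0.00000000e+00  0.00000000e+00  0.00000000e+00  1.00000000e+00]]
```

View pics/w1.png

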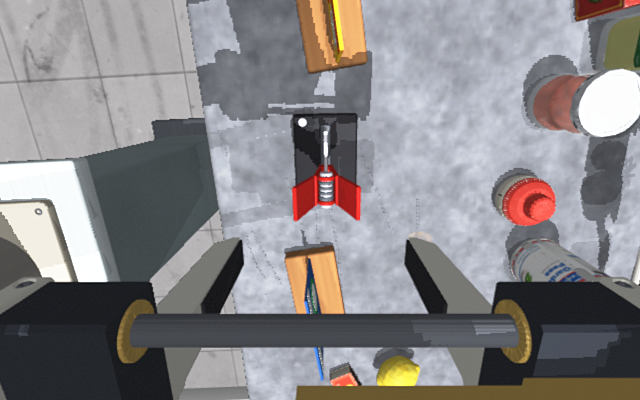

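The wrist view shows the handle tops at (293..360, 183..220), the pivot at (326,168)–(327,207), the rail blade end at (325,125), and the near end of the yellow card at (340,62). I'll check the fit with these points.

```bash
cat > back.py <<'E'
import numpy as np
def back(c,u,v,z):
    E=np.array(c['extrinsics']);R=E[:3,:3];o=-R.T@E[:3,3]
    d=R.T@np.array([(u-c['cx'])/c['fx'],(v-c['cy'])/c['fy'],1]);return o+d*(z-o[2])/d[2]
E
python3 - <<'E'
from plant import ctrl
from back import *
c=ctrl.read_camera("wrist")
for n,u,v,z in[("hNW",293,183,.164),("hSW",294,220,.164),("hNE",358,183,.164),("hSE",360,220,.164),("pivN",326,168,.121),("pivS",327,206,.121),("blade",325,125,.085),("footNW",294,114,.012),("footNE",356,115,.012),("cardS",340,62,.12),("blkSW",310,73,.022),("blkSE",367,65,.022)]:
    print(n,back(c,u,v,z).round(4))
E
```

```text
hNW [0.4571 0.1539 0.164 ]
hSW [0.4554 0.1219 0.164 ]
hNE [0.5099 0.1512 0.164 ]
hSE [0.5109 0.1189 0.164 ]
pivN [0.4844 0.156  0.121 ]
pivS [0.4835 0.1184 0.121 ]
blade [0.4854 0.1928 0.085 ]
footNW [0.4482 0.2026 0.012 ]
footNE [0.5239 0.1974 0.012 ]
cardS [0.501  0.2473 0.12  ]
blkSW [0.4712 0.2475 0.022 ]
blkSE [0.5368 0.2526 0.022 ]
```

```bash
echo '0 0 0 0.0016 0.0025 0 0.093 | 0 0 0 0 0 0.028 0.093 | 0 0 0 0 0 0.028 0.093 | 0 0 0 0 0 0.028 0.093 | 0 0 0 0 0 0.027 0.093 | 0 0 0 0 0 0 0.093' | python3 drive.py | tail -6; echo '0 0 0 0 0 0 0.06 | 0 0 0 0 0 0 0.05 | 0 0 0 0 0 0 0.04 | 0 0 0 0 0 0 0.03 | 0 0 0 0 0 0 0.01 | 0 0 0 0 0 0 0.01 | 0 0 0 0 0 0 0.01 | 0 0 0 0 0 0 0.01' | python3 drive.py | tail -6
python3 - <<'E'
from plant import ctrl
import cv2,numpy as np
a=ctrl.read_camera("scene")["image"][130:250,270:380];b=ctrl.read_camera("side")["image"][130:250,270:370]
m=np.hstack([a,b]);cv2.imwrite("pics/g1.png",cv2.resize(m,None,fx=3.8,fy=3.8,interpolation=cv2.INTER_CUBIC)[:,:,::-1])
E
```

```text
t: 3.22
tcp_pos: [0.4799, 0.1358, 0.1322]
eef_rot: [0.724, 0.689, -0.004, -0.003]
force: [-0.7, 0.5, -0.5]
gripper_width: 0.0933
grasp_force: 0.0
t: 3.88
tcp_pos: [0.4837, 0.1364, 0.1384]
eef_rot: [0.724, 0.69, 0.0, 0.0]
force: [-0.1, 0.3, -0.3]
gripper_width: 0.0444
grasp_force: 5.6
```

View pics/g1.png

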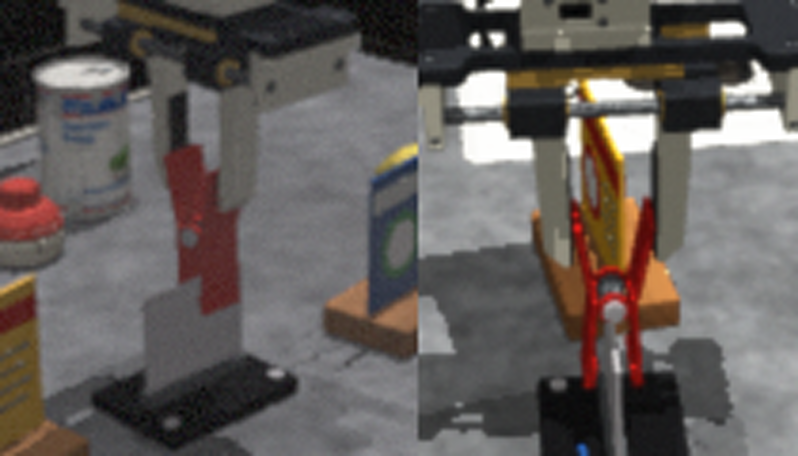

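The handles are between the fingers and the clip is opening, at 44 mm. The squeeze isn't finished, so I'll keep closing.

```bash
echo '0 0 0 0 0 0 0.01 | 0 0 0 0 0 0 0.01 | 0 0 0 0 0 0 0.01 | 0 0 0 0 0 0 0.01 | 0 0 0 0 0 0 0.01 | 0 0 0 0 0 0 0.01 | 0 0 0 0 0 0 0.01 | 0 0 0 0 0 0 0.01' | python3 drive.py | tail -6
python3 - <<'E'
from plant import ctrl
import cv2,numpy as np
a=ctrl.read_camera("scene")["image"][130:250,270:380];b=ctrl.read_camera("side")["image"][130:250,270:370]
m=np.hstack([a,b]);cv2.imwrite("pics/g2.png",cv2.resize(m,None,fx=3.8,fy=3.8,interpolation=cv2.INTER_CUBIC)[:,:,::-1])
E
```

```text
t: 4.65
tcp_pos: [0.4836, 0.1364, 0.1382]
eef_rot: [0.724, 0.69, 0.0, -0.0]
force: [-0.0, 0.1, -1.4]
gripper_width: 0.0232
grasp_force: 29.7
```

View pics/g2.png

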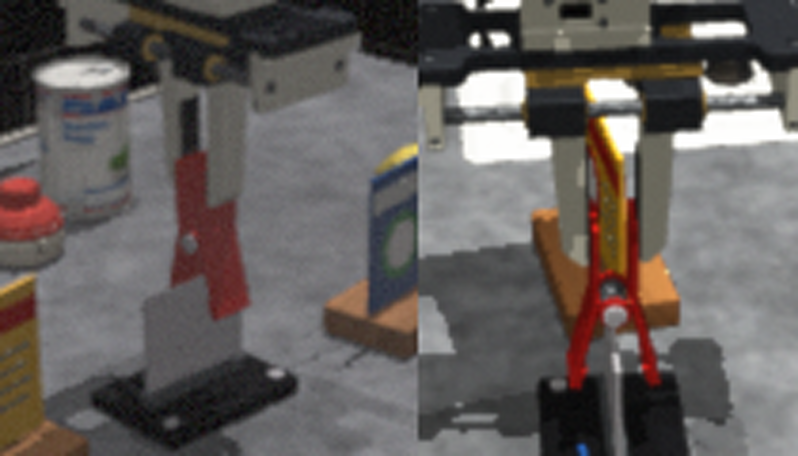

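Fully open at 23 mm and 30 N, so I'll lift straight up.

```bash
echo '0 0 0 0 0 -0.008 0.01 | 0 0 0 0 0 -0.015 0.01 | 0 0 0 0 0 -0.018 0.01 | 0 0 0 0 0 -0.018 0.01 | 0 0 0 0 0 -0.018 0.01 | 0 0 0 0 0 -0.008 0.01 | 0 0 0 0 0 0 0.01 | 0 0 0 0 0 0 0.01 | 0 0 0 0 0 0 0.01' | python3 drive.py | tail -6
python3 - <<'E'
from plant import ctrl
import cv2,numpy as np
a=ctrl.read_camera("scene")["image"][120:270,225:365];b=ctrl.read_camera("side")["image"][95:245,270:350]
w=ctrl.read_camera("wrist")["image"];cv2.imwrite("pics/w2.png",w[:,:,::-1])
m=np.hstack([a,b]);cv2.imwrite("pics/l1.png",cv2.resize(m,None,fx=3.6,fy=3.6,interpolation=cv2.INTER_CUBIC)[:,:,::-1])
E
```

```text
t: 5.5
tcp_pos: [0.4831, 0.1363, 0.222]
eef_rot: [0.724, 0.69, -0.001, -0.0]
force: [0.2, 0.2, -1.0]
gripper_width: 0.0231
grasp_force: 29.7
```

View pics/l1.png

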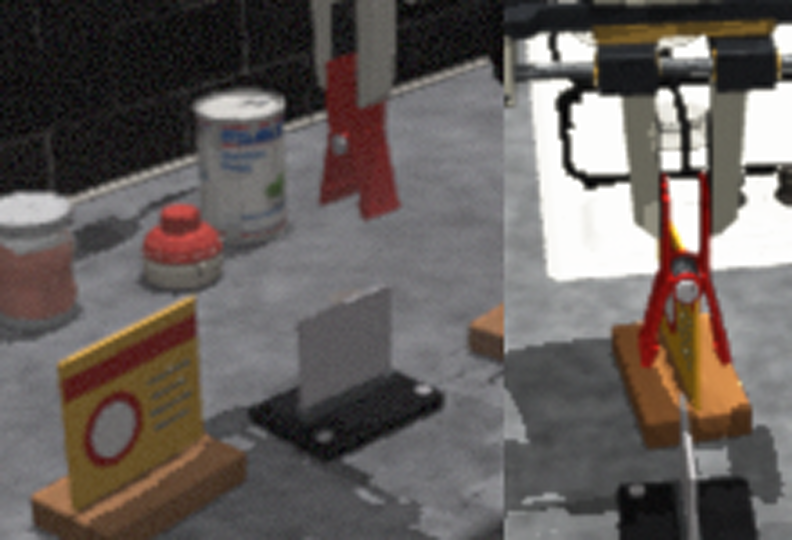

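View pics/w2.png

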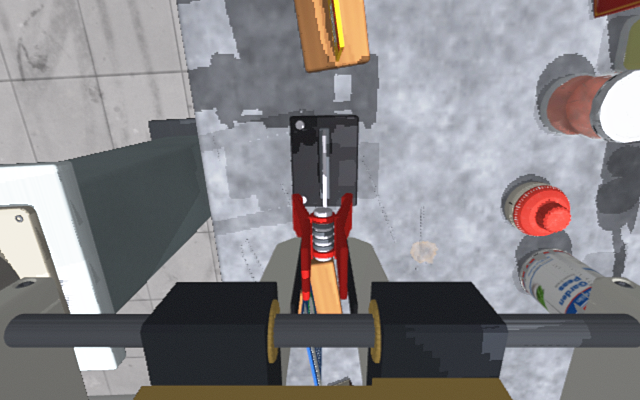

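The clip is off the rail and wide open, held upright. The pivot is at crop (340,145) in the scene half and (182,291) in the side half. I'll triangulate it.

Run:
```python
import numpy as np
from scipy.optimize import least_squares
from plant import ctrl
from back import back
from scipy.spatial.transform import Rotation as Ro
cs={n:ctrl.read_camera(n) for n in("scene","side","wrist")}
px={"scene":(340/3.6+225,145/3.6+120,.017),"side":(182/3.6+270,291/3.6+95,-.017)}
def pr(c,P):
    E=np.array(c['extrinsics']);q=E[:3,:3]@P+E[:3,3];return c['fx']*q[:2]/q[2]+[c['cx'],c['cy']]
def r(p):return np.concatenate([pr(cs[n],p+[v[2]*.05,v[2],0])-v[:2] for n,v in px.items()])
s=least_squares(r,[.48,.136,.2]);print("pivot",s.x.round(4),r(s.x).round(1))
s_=ctrl.read_state();R=Ro.from_quat(s_['eef_rot']).as_matrix();o=R.T@(s.x-s_['tcp_pos']);print("in tool",o.round(4))
print("cardS",back(cs["wrist"],340.5,53,.12).round(4))
# target: yaw .1082, pivot over card middle
a=.1082
Rz=Ro.from_euler('z',a+0.05).as_matrix();R2=Rz@R
T=np.array([.4965,.307,.19]);tcp=T-R2@o
print("tcp",tcp.round(4),"dtool (no-rot axes)",(R.T@(tcp-s_['tcp_pos'])).round(4), np.arctan2(R[1,1],R[0,1]))
```

```text
pivot [0.4811 0.1324 0.1943] [-0.6 -0.6 -0.4  0.6]
in tool [-0.004  -0.002   0.0283]
cardS [0.5017 0.2523 0.12  ]
tcp [0.4981 0.3112 0.2183] dtool (no-rot axes) [0.1754 0.0064 0.0042] -0.048021396584609244
```

```bash
echo '0 0 0 0.015 0.0006 -0.005 0.01 | 0 0 0 0.027 0.001 0 0.01 | 0 0 0 0.03 0.001 0 0.01 | 0 0 0 0.03 0.001 0 0.01 | 0 0 0 0.03 0.001 0 0.01 | 0 0 0 0.027 0.001 0 0.01 | 0 0 0 0.0164 0.0006 0 0.01 | 0 0 -0.052 0 0 0 0.01 | 0 0 -0.052 0 0 0 0.01 | 0 0 -0.052 0 0 0 0.01 | 0 0 0 0 0 0 0.01 | 0 0 0 0 0 0 0.01 | 0 0 0 0 0 0 0.01' | python3 drive.py | tail -6
python3 - <<'E'
from plant import ctrl
import cv2,numpy as np
a=ctrl.read_camera("scene")["image"][120:280,215:315];b=ctrl.read_camera("side")["image"][85:245,275:375]
w=ctrl.read_camera("wrist")["image"][60:260,220:420]
f=lambda i,k:cv2.resize(i,None,fx=k,fy=k,interpolation=cv2.INTER_CUBIC)
m=np.hstack([f(a,2.5),f(b,2.5),f(w,1.5)[:,:] if 0 else cv2.copyMakeBorder(f(w,1.5),0,100,0,0,0)]);cv2.imwrite("pics/c1.png",m[:,:,::-1])
E
```

```text
t: 6.88
tcp_pos: [0.4982, 0.3112, 0.2281]
eef_rot: [0.669, 0.744, -0.0, -0.0]
force: [1.0, -0.6, -0.4]
gripper_width: 0.0234
grasp_force: 29.7
```

View pics/c1.png

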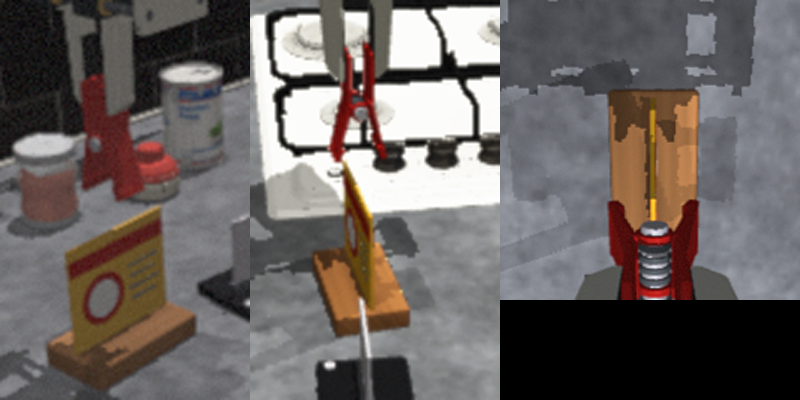

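The card's edge runs straight through the mid-plane between the jaws in the wrist crop (column 654, tips at 609 and 699), and the clip is still open. Next I'll compute the height and the offset along the edge.

Run:
```python
import numpy as np
from scipy.optimize import least_squares
from scipy.spatial.transform import Rotation as Ro
from plant import ctrl
from back import back
cs={n:ctrl.read_camera(n) for n in("scene","side","wrist")}
px={"scene":(113/2.5+215,116/2.5+120,.017),"side":(110/2.5+275,115/2.5+85,-.017)}
def pr(c,P):
    E=np.array(c['extrinsics']);q=E[:3,:3]@P+E[:3,3];return c['fx']*q[:2]/q[2]+[c['cx'],c['cy']]
def r(p):return np.concatenate([pr(cs[n],p+[-v[2]*.108,v[2],0])-v[:2] for n,v in px.items()])
s=least_squares(r,[.5,.3,.2]);print("pivot",s.x.round(4),r(s.x).round(1))
c=cs["wrist"]
N=back(c,(653-500)/1.5+220,109/1.5+60,.12);M=back(c,(654-500)/1.5+220,215/1.5+60,.12);print("card N end",N.round(4),M.round(4),"middle",(N+.055*np.array([np.sin(.108),-np.cos(.108),0])).round(4))
st=ctrl.read_state();R=Ro.from_quat(st['eef_rot']).as_matrix();print("N in tool",(R.T@(N-st['tcp_pos'])).round(4),"M",(R.T@(M-st['tcp_pos'])).round(4),"piv",(R.T@(s.x-st['tcp_pos'])).round(4))
```

```text
pivot [0.4962 0.2837 0.2141] [ 1.2  1.5  1.  -1.6]
card N end [0.4909 0.3665 0.12  ] [0.4981 0.304  0.12  ] middle [0.4968 0.3118 0.12  ]
N in tool [ 0.0558 -0.0015  0.1083] M [-0.0071 -0.001   0.1083] piv [-0.0271 -0.0051  0.0142]
```

Run:
```python
import numpy as np,cv2
from scipy.spatial.transform import Rotation as Ro
from scipy.optimize import least_squares
from plant import ctrl
st=ctrl.read_state();R=Ro.from_quat(st['eef_rot']).as_matrix();t=np.array(st['tcp_pos'])
cs={n:ctrl.read_camera(n) for n in("scene","side")}
def pr(c,P):
    E=np.array(c['extrinsics']);q=E[:3,:3]@P+E[:3,3];return c['fx']*q[:2]/q[2]+[c['cx'],c['cy']]
ob={}
for n,sx in(("scene",.017),("side",-.017)):
    im=cs[n]["image"];p=pr(cs[n],t+R@np.array([sx,0,.026]));u,v=p.astype(int)
    w=im[v-10:v+11,u-10:u+11].astype(int);sat=w.max(2)-w.min(2)
    hull=cv2.morphologyEx(((w[:,:,0]-w[:,:,1])>45).astype('uint8'),cv2.MORPH_CLOSE,np.ones((7,7)))
    k,l,sts,ce=cv2.connectedComponentsWithStats(((sat<40)&(hull>0)).astype('uint8'))
    print(n,"pred",p.round(1),[(s[4],(c+[u-10,v-10]).round(1).tolist()) for s,c in zip(sts[1:],ce[1:])])
    print('\n'.join(''.join('#' if (x[0]-x[1])>45 else ('o' if x.max()-x.min()<40 else '.') for x in r) for r in w))
    red=((im[...,0].astype(int)-im[...,1])>60)&((im[...,0].astype(int)-im[...,2])>60)
    k,l,sts,ce=cv2.connectedComponentsWithStats(red.astype('uint8'));lab=np.bincount(l[v-12:v+13,u-12:u+13].ravel())[1:].argmax()+1
    print("bbox",sts[lab], "tops/bottom pred z=.026:",[pr(cs[n],t+R@np.array([sx*.9,y,.026+d])).round(1).tolist() for y,d in((-.012,-.052),(.012,-.052),(-.02,.05),(.02,.05))])
```

```text
scene pred [250.4 176.7] [(np.int32(1), [259.0, 166.0]), (np.int32(34), [252.4, 177.3])]
ooooooooo########..o#
ooooooooo##########.#
ooooooooo############
ooooooooo############
ooooooooo###########.
ooooooooo############
ooooooooo.#####.####.
oooooooooo#########.#
oooooooooo.oo########
ooooooooooooooo######
ooooooooooooooo.#####
oooooooooooooooo#####
oooooooooooooooo#####
ooooooooo..ooooo.####
ooooooooo.#ooooo#####
ooooooooo.#.....#####
ooooooooo.###.....###
ooooooooo####.....###
ooooooooo##..########
ooooooooo#..###.#.###
ooooooooo#..##..#####
bbox [253 172   3   4   6] tops/bottom pred z=.026: [[253.1, 153.3], [244.9, 150.9], [259.7, 201.3], [246.4, 196.3]]
side pred [319.6 128.8] [(np.int32(25), [309.6, 123.2]), (np.int32(14), [317.6, 119.3]), (np.int32(12), [317.2, 124.1]), (np.int32(19), [319.1, 129.6]), (np.int32(11), [328.1, 136.4]), (np.int32(1), [324.0, 137.0]), (np.int32(1), [313.0, 138.0])]
oo.####oooo#####ooooo
oo#####oooo.###.ooooo
oo.####oooo.###.ooooo
ooo######oo.###.ooooo
ooo.#####..####.ooooo
oo.####oooo####.ooooo
oo.####oooo.####ooooo
oo.####ooo######ooooo
oo#####o########ooooo
oo##############ooooo
o.#######oooo###ooooo
o.######ooooo###ooooo
o#######ooooo###.oooo
.#######ooooo####oooo
######o.ooooo.###oooo
.#####oooooooo.##oooo
#####.ooooooooo##.ooo
#####ooooooooo.###ooo
#####oooooooooo.##ooo
####.ooooooooooo##ooo
####ooooooooooo###.oo
bbox [307 102  23  48 302] tops/bottom pred z=.026: [[313.3, 105.8], [324.7, 104.6], [310.8, 150.5], [328.7, 148.4]]
```

The pivot is about 26 mm below the TCP, at z ≈ 0.202, and about 6 mm short along the edge. I'll shift 5 mm and descend 60 mm.

```bash
echo '0 0 0 0.005 -0.0005 0 0.01 | 0 0 0 0 0 0.008 0.01 | 0 0 0 0 0 0.01 0.01 | 0 0 0 0 0 0.012 0.01 | 0 0 0 0 0 0.012 0.01 | 0 0 0 0 0 0.01 0.01 | 0 0 0 0 0 0.008 0.01 | 0 0 0 0 0 0 0.01 | 0 0 0 0 0 0 0.01 | 0 0 0 0 0 0 0.01 | 0 0 0 0 0 0 0.01' | python3 drive.py | tail -6
python3 - <<'E'
import numpy as np,cv2
from scipy.spatial.transform import Rotation as Ro
from plant import ctrl
st=ctrl.read_state();R=Ro.from_quat(st['eef_rot']).as_matrix();t=np.array(st['tcp_pos'])
def pr(c,P):
    E=np.array(c['extrinsics']);q=E[:3,:3]@P+E[:3,3];return c['fx']*q[:2]/q[2]+[c['cx'],c['cy']]
A={n:ctrl.read_camera(n) for n in("scene","side","wrist")}
c=A["side"];im=c["image"].astype(int);u,v=pr(c,t+R@np.array([-.02,0,.026])).astype(int)
print("side",u,v)
def ch(x):
    r,g,b=x
    return '#' if r-g>60 and r-b>60 else ('y' if r-b>60 else '.')
print('\n'.join(''.join(map(ch,r)) for r in im[v-28:v+40,u-22:u+23]))
c=A["wrist"];im=c["image"].astype(int);print("wrist")
print('\n'.join(''.join(map(ch,r)) for r in im[120:250:3,280:370]))
E
```

```text
t: 8.2
tcp_pos: [0.4978, 0.3165, 0.1692]
eef_rot: [0.668, 0.744, 0.001, 0.0]
force: [0.1, -0.2, -0.4]
gripper_width: 0.0231
grasp_force: 29.7
side 319 153
.............................................
.............................................
.......................y#....................
.......................##....................
................#......###...................
................#......####..................
................##.....####..................
................###....####..................
.................#y....####..................
.................#y....y###..................
.................#y....y####.................
.................#.....#####.................
.................#......####.................
.................#......####.................
.................#......####.................
.................#......###..................
.................#.....#####.................
................###....y####.................
................###....####y.................
................###....#####.................
................#####y.##
[... 5492 characters left out ...]
##.##......................#######y###########yy...............
..........yyyyy############yy.##......................###.###############yy...............
..........yyyyyy###########...###....................yy##yy####.yy#######y................
...........yyyy.......##y##...###.....................####.#####yy#.......................
.......................##.#.y.###....................y####y#######........................
......................###.##..###.....................############........................
......................###y#...###.....................###y#########.......................
.....................########.####...................####y##########......................
```

```bash
python3 -c "
from plant import ctrl
print(ctrl.hand_in())"
```

```text
the job is handed in; nothing more can be done
None
```

I handed the job in at about 8.4 s with the clip held open at about 30 N over the middle of the yellow card's top edge. By my measurements the card edge is centred in the jaws about 23 mm below the pivot, and the tool force showed no sign of contact. The hand-in returned no verdict.

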